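# Push a brass sample puck over the lip into the tester nest and press it home

### The job

Slide the brass puck along the nest's apron, over the raised lip and down into the pocket beyond, keeping it on the nest the whole way rather than picking it up. Once it has dropped flat, push it on against the sprung stop and press steadily with about 10 newtons for about a second (never as much as 20, the stop is delicate), then let go and leave it lying flat in the pocket. Leave the tape roll, the screwdriver and the jar alone.

Things in the scene. Friction and masses are not known exactly. Their poses are not given: they have to be found in the camera images.
- nest: Fixed grey aluminium plate 307 x 170 mm on the table. Origin: mid width at table height; its x is the push direction, z up. Along x (mm): flat apron -135 to 20, top 18 above the table; ramp 20 to 30; lip 30 to 34; then the pocket floor, top 16, up to 172. A black bracket, top 36, stands at x 150 to 164.
- lip (a point): Middle of the lip's far top edge, at nest x 34, y 0, 21 mm above the table; axes as the nest's. Before it a steel ramp 10 mm long rises 3 mm from the apron to the 4 mm wide flat lip; beyond it a sheer 5 mm drop to the pocket floor. The pocket is the space from here to the stop.
- mouth (a point): Middle of the mouth between the guide rails, at nest x 15, y 0, apron height (18 mm). Two steel rails, inner faces 32 mm to either side, tops 28 mm above the table, run from here 135 mm along x past lip and pocket; two funnel walls of the same height slant in to here from 45 mm before and 70 mm to either side.
- puck: Loose flat brass disc, 60 mm diameter, 12 mm thick, about 0.2 to 0.4 kg, lying flat on the apron before the funnel. Origin: centre of its underside; z is its axis. Lying in the pocket its top is 28 mm above the table, 7 mm above the lip, so a pusher passing just over the lip still meets its rim.
- stop (a joint): Travel of the sprung stop, m, 0 at rest, growing as pressed along the nest's x: 0.1 mm per N, 4 mm at most; its reading is noisy, go by force. The stop is a dark steel plate, 50 mm wide, 5 to 15 mm above the floor at the pocket's far end. Its setting varies: face at nest x 100 to 128, leaving the puck 6 to 34 mm of play. Friction under the puck takes 1 to 4 N of a push, more if it is also borne down on.
- tape: Bystander: loose roll of brown tape lying flat, 72 mm across, 24 mm high. Origin: underside centre.
- driver: Bystander: loose black-handled screwdriver, 160 mm long, lying on the table. Origin: underside, at its middle; x along it.
- jar: Bystander: loose small glass jar with a steel cap, 48 mm across, 50 mm high. Origin: underside centre.
There are look-alikes about, which are no part of the job. Of the things like the puck, leave any that is pink, red or turquoise; of the rest the smaller one is meant.

How it is judged (in metres and radians):
On the way, in this order (a step that is already met when the one before it is completed fails the run):
1. the puck lies down in the pocket, beyond the lip (x of puck in the frame of nest between 0.0625 and 0.102 m and z of puck in the frame of nest between 0.0145 and 0.0175 m and angle between puck's own z axis and vertical below 0.06 rad), for 0.05 s.
2. the puck, flat in the pocket, is pressed against the stop so that it yields 0.5 to 1.5 mm (5 to 15 N) for 0.4 s (all of step 1 and value of joint stop between 0.0005 and 0.0015 m), for 0.4 s.
At the end, for the whole second after the job is handed in: The puck lies at rest in the pocket between lip and stop: flat within 0.06 rad, its underside within 1.5 mm of the pocket floor, its centre 62.5 to 102 mm along the nest's x (all of step 1 and linear speed of puck below 0.01 m/s); the robot touches nothing.
It fails at once if the stop is pressed in by more than 2 mm (20 N) (value of joint stop above 0.002 m).
It fails at once if the puck is picked up: more than 20 mm above the apron (z of puck in the frame of nest above 0.038 m).
It fails at once if tape roll, screwdriver or jar is moved more than 20 mm (distance of any of tape, driver, jar from where it was at the start of the episode above 0.02 m).
It also fails if it takes over 72 s, if anything falls off the work surface, if the arm or the gripper's body presses on something with over 40 N, if the wrist force passes 120 N, or if a joint passes its speed limit or range.

### The arm

A 7-joint arm with a two-finger parallel gripper is mounted at the origin on the work surface. World frame = base frame: x ahead of the robot, y to its left, z up, the work surface at z = 0. Lengths are in mm, angles in rad, forces in N, time in s.
With the tool pointing down it reaches from about 350 to 900 mm from the base axis. Payload 19.9 kg.
Tool frame: the origin (TCP) lies on the centre line of the jaws, within the pads' length; the fingertips stand 22 mm ahead of it and the grasp point (between the pads) lies 3 mm ahead of it (tcp_to_tips is the distance from the TCP to the fingertips, in mm); z points along the fingers, x is the direction in which the jaws open and shut, and the axes are right-handed (so a half turn about z gives the same grasp; the last joint's range is limited). The gripper opens to 94 mm and grips with 3 to 60 N. Pads are 16 mm wide; open, the fingers measure 119 mm over their backs; the gripper's body (75 mm by 177 mm) begins 78 mm behind the grasp point.
Start: joints at [-1.198, 0.417, -0.01, 1.614, 0.005, 1.111, -0.053], TCP at [251.295, 572.231, 189.925] pointing down, gripper open.
Joint ranges: [-2.81, 2.81], [-0.39, 2.02], [-1.27, 1.25], [0.06, 2.57], [-1.19, 4.33], [0.19, 2], [-2.82, 2.82]. Speed limits (rad/s): [1.89, 1.89, 2.39, 2.39, 3.01, 3.01, 3.01].

### API

Orientations are given as a unit quaternion [w, x, y, z].
In Python, from bench import sense, grab_frame, finish_job, tcp_to_tips gives the robot as it stands. The module is installed in compiled form; this text tells all that it offers.
- The arm moves only by the tool carry_out, never from a script. Its arguments are lists of equal length, an entry for each row: "translation": the shift along the world's x, y, z in mm, a list of three; "dr": the turn, a rotation vector about the world's x, y, z in rad, a list of three. A call has exactly 5 rows; each row shifts and turns the pose as measured when the row begins; what a row does not reach is not made up. A row lasts 1/8 s, in which the tool goes at most 62.5 mm and 10.7 degrees, less where a joint would pass 70% of its speed; a pose out of reach is approached as far as the arm can. A call with a gripper value outside its range is refused whole. "grip" is the finger opening in mm, from 0 to 94, set as the call begins (left out, the last holds). The fingers move at their own pace and stop on an object; "force" is the grip in N (left out, the last holds). Time passes only in rows, so rows that do not move let the fingers close, or fill a call up. It gives the time, the measured TCP pose, the force and the opening at its end, in the units of the state.
- sense(): the state, without advancing time (a new reading comes with each control period).
- grab_frame(name): name is "scene" or "top" or "wrist"; returns a dict with "img" (480x640x3 uint8, red, green, blue), "vfov" (degrees; the focal length in pixels is half the picture's height over the tangent of half this angle, whatever the lens; pixels are square), "cx", "cy" (the principal point, pixels), "view" (4x4, takes a point from world to camera coordinates); the wrist camera has in their place "mount" (4x4, takes a point from camera to tool coordinates, whose origin is the TCP and whose axes are the tool frame's). Camera axes: x right, y down, z forward; pixel columns grow to the right and rows downward; lengths in mm; the calibration is good to about 2 mm. A picture is of the moment at which its call begins: read the wrist's pose just before it. There is no depth.
- finish_job(): hands the job in, once; it reports no verdict.
The state is a dict: "time": time; "q": joint angles; "joint_velocities": joint speeds; "joint_torque": joint torques, N m; "eef_pos": TCP position; "tcp_rot": TCP orientation; "force": force on the tool from outside, world axes, zero at the start; "torque": the same for the moment, N m; "width": opening from 0.0 (shut) to 1.0 (fully open).
Only numpy, scipy, OpenCV 4.12 (cv2) and the standard library are available. Lean on these libraries where they do the work, as an engineer would, in place of code of your own. Each camera call takes 0.05 s, during which the arm holds its last target.

## Working session

There is one attempt and no reset: what is moved stays moved. The work goes in short steps, Python scripts to look and compute and a tool call to move; the robot and the scene stay as the last step left them, time stands still between calls to the robot, and variables do not carry over. Pictures are saved under pics/ and viewed, and the job is handed in when it is done.

Besides the shell and the picture viewer there is one more tool, called after ">>>" as a command line: name --argument value ..., lists and objects as JSON in quotes. carry_out: Moves the arm, as the interface text tells. Its arguments: {"type":"object","properties":{"translation":{"type":"array","items":{"type":"array","items":{"type":"number"}}},"dr":{"type":"array","items":{"type":"array","items":{"type":"number"}}},"grip":{"type":"number"},"force":{"type":"number"}},"required":["translation","dr"]}

```bash
mkdir -p pics; cat > h.py <<'E'
import numpy as np, cv2
from bench import sense, grab_frame, finish_job, tcp_to_tips
from scipy.spatial.transform import Rotation as R
def save(f,n): cv2.imwrite('pics/'+n+'.png', cv2.cvtColor(f['img'],cv2.COLOR_RGB2BGR))
E
python3 - <<'E'
from h import *
import pickle
print(sense(), tcp_to_tips)
for n in ['scene','top','wrist']:
    f=grab_frame(n); save(f,n+'0'); pickle.dump(f,open(n+'0.pkl','wb')); print(n,{k:v for k,v in f.items() if k!='img'})
E
```

```text
{'time': 0.0, 'q': array([-1.1984895 ,  0.41796138, -0.0102994 ,  1.6141359 ,  0.00469915,
        1.11065387, -0.05300207]), 'joint_velocities': array([-0.00042288, -0.00098555, -0.00016764, -0.00075718, -0.00061143,
        0.0001738 , -0.00210932]), 'joint_torque': array([-9.16348727e-04, -8.51260972e+01,  6.38119373e-01, -4.25988221e+01,
       -4.89083806e-02,  1.87987788e-02,  1.47925352e-04]), 'eef_pos': array([251.17936506, 571.91181639, 189.3492446 ]), 'tcp_rot': array([ 3.45995902e-04,  8.37285840e-01,  5.46765123e-01, -4.49704960e-04]), 'force': array([-0.55030239,  1.09352882, -0.85638709]), 'torque': array([-0.04323146, -0.00609349,  0.01948068]), 'width': 1.0003726616037196} 22.0
scene {'vfov': 51.801943295648215, 'cx': 318.85786846088433, 'cy': 243.16449555831093, 'view': array([[-2.71285531e-01,  9.62408582e-01, -1.31864149e-02,
         1.12099561e+02],
       [ 6.32097105e-01,  1.67811547e-01, -7.56500188e-01,
        -3.08618253e+02],
       [-7.25849441e-01, -2.13562650e-01, -6.53860523e-01,
         1.12947322e+03],
       [ 0.00000000e+00,  0.00000000e+00,  0.00
[... 208 characters left out ...]
23e+01],
       [-9.86210135e-01,  1.31054550e-02, -1.64978234e-01,
         5.34916965e+02],
       [ 1.65271937e-01,  2.59097021e-02, -9.85907640e-01,
         7.77701711e+02],
       [ 0.00000000e+00,  0.00000000e+00,  0.00000000e+00,
         1.00000000e+00]])}
wrist {'vfov': 70.06102243111651, 'cx': 321.9696166462738, 'cy': 236.2826086980016, 'mount': array([[ 9.99999457e-01, -8.94400818e-04,  5.33995880e-04,
         9.23219288e-01],
       [ 7.12000526e-04,  9.61056767e-01,  2.76350109e-01,
        -8.07954769e+01],
       [-7.60368118e-04, -2.76349579e-01,  9.61056883e-01,
        -1.94780637e+02],
       [ 0.00000000e+00,  0.00000000e+00,  0.00000000e+00,
         1.00000000e+00]])}
```

View pics/scene0.png

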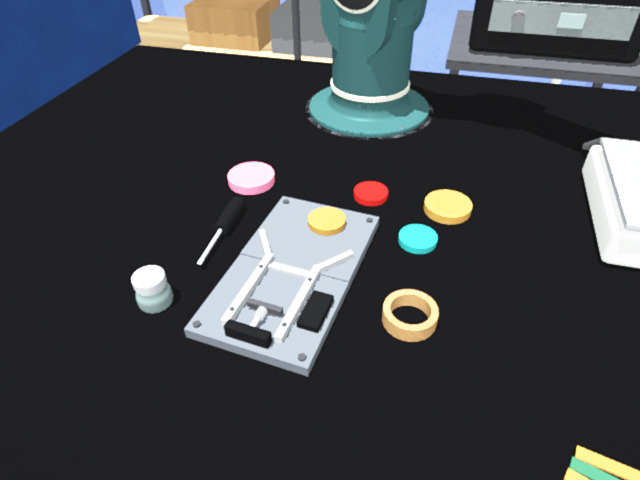

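View pics/top0.png

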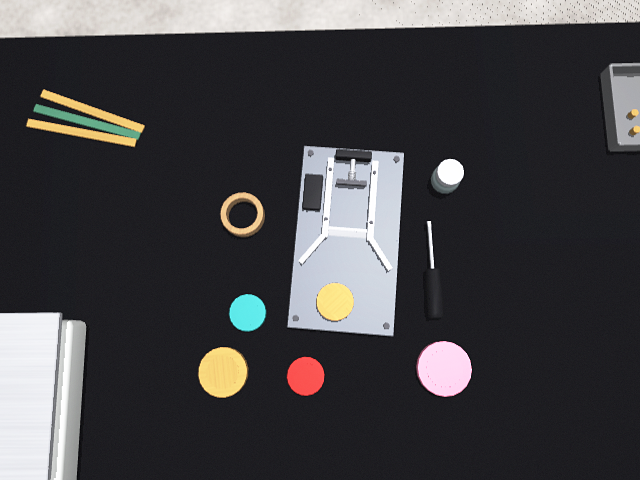

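View pics/wrist0.png

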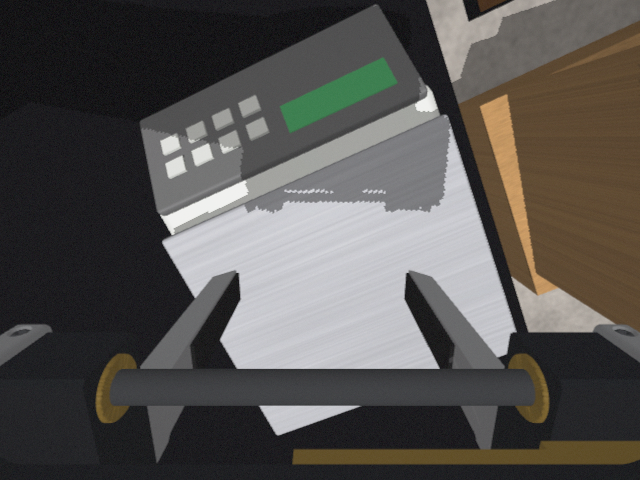

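The smaller yellow disc, on the nest at top (335,302), is the puck. The nest runs up the top picture, with its bracket at about (353,155). I'll enlarge both views.

```bash
python3 - <<'E'
import cv2
t=cv2.imread('pics/top0.png'); cv2.imwrite('pics/topc.png',cv2.resize(t[140:345,280:415],None,fx=2.9,fy=2.9,interpolation=cv2.INTER_CUBIC))
t=cv2.imread('pics/scene0.png'); cv2.imwrite('pics/scc.png',cv2.resize(t[190:365,180:390],None,fx=3.4,fy=3.4,interpolation=cv2.INTER_CUBIC))
E
```

```text
(no output)
```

View pics/topc.png

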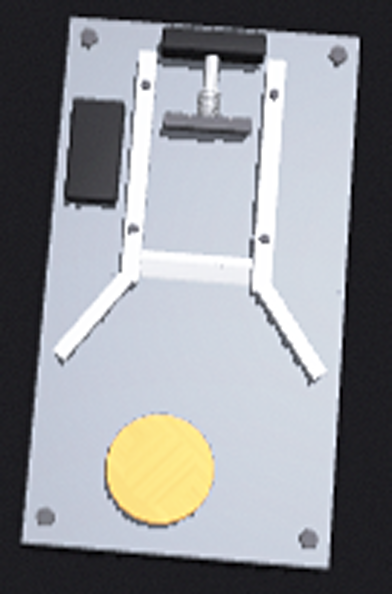

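View pics/scc.png

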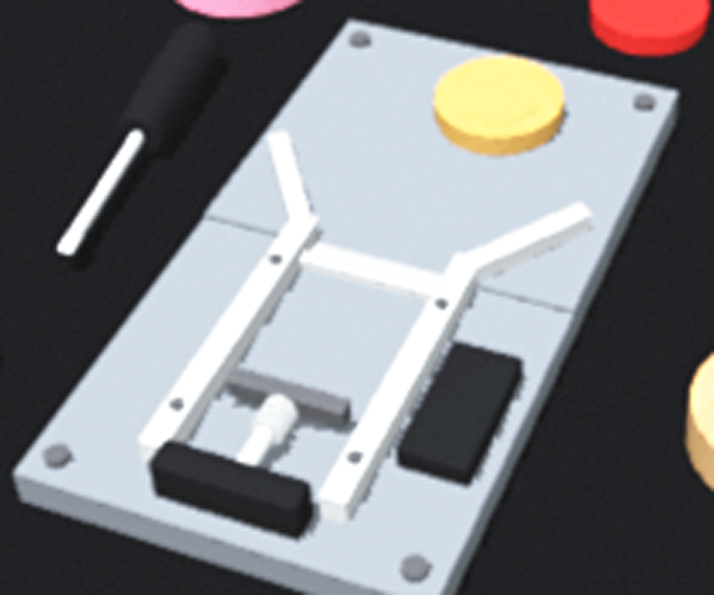

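```bash
cat > fit.py <<'E'
from h import *
import pickle
from scipy.optimize import least_squares
F={n:pickle.load(open(n+'0.pkl','rb')) for n in ['top','scene']}
def proj(f,P):
    P=np.atleast_2d(P); c=P@f['view'][:3,:3].T+f['view'][:3,3]; fl=240/np.tan(np.radians(f['vfov']/2))
    return np.c_[f['cx']+fl*c[:,0]/c[:,2], f['cy']+fl*c[:,1]/c[:,2]]
def ray(f,uv,z):
    fl=240/np.tan(np.radians(f['vfov']/2)); Rm=f['view'][:3,:3]; C=-Rm.T@f['view'][:3,3]
    d=Rm.T@np.array([(uv[0]-f['cx'])/fl,(uv[1]-f['cy'])/fl,1]); return C+d*(z-C[2])/d[2]
def w(p,L):
    L=np.atleast_2d(L); c,s=np.cos(p[2]),np.sin(p[2])
    return np.c_[p[0]+c*L[:,0]-s*L[:,1], p[1]+s*L[:,0]+c*L[:,1], L[:,2]]
def inv(p,P):
    c,s=np.cos(p[2]),np.sin(p[2]); d=P[0]-p[0],P[1]-p[1]; return np.array([c*d[0]+s*d[1],-s*d[0]+c*d[1]])
top=[((172,85,16),(70,16)),((172,-85,16),(359,37)),((-135,-85,18),(329,569)),((-135,85,18),(22,544)),((150,32,28),(155,52)),((150,-32,28),(270,60))]
sc=[((-135,-85,18),(350,20)),((-135,85,18),(678,93)),((172,-85,16),(15,475))]
T=[(F['top'],np.array(a,float),np.array(b)/2.9+[280,140]) for a,b in top]; S=[(F['scene'],np.array(a,float),np.array(b)/3.4+[180,190]) for a,b in sc]
def fit(D):
    r=least_squares(lambda p:np.concatenate([(proj(f,w(p,a))[0]-b) for f,a,b in D]),[540,0,0],x_scale=[100,100,.1]); return r
if __name__=='__main__':
    for D in (T,S,T+S):
        r=fit(D); print(r.x.round(4)); print(r.fun.reshape(-1,2).round(1).tolist())
    p=r.x
    for f,n,uv in ((F['top'],'top',np.array([160,468.5])/2.9+[280,140]),(F['scene'],'scene',np.array([499,93])/3.4+[180,190])):
        q=ray(f,uv,30); print(n,q.round(1),inv(p,q).round(1))
    for uv in ((160,134),(250,130),(163,115),(250,118)): # stop top z?
        q=ray(F['top'],np.array(uv)/2.9+[280,140],31); print(inv(p,q).round(1))
E
python3 fit.py
```

```text
[ 5.414544e+02  2.281900e+00 -9.050000e-02]
[[-0.0, 0.5], [0.2, 0.1], [0.0, -0.3], [-0.0, -0.5], [0.6, 0.2], [-0.8, 0.1]]
[ 5.426635e+02  5.646200e+00 -9.030000e-02]
[[0.0, 0.1], [0.2, -0.4], [-0.2, 0.1]]
[ 5.415986e+02  3.457200e+00 -9.230000e-02]
[[-0.5, 0.4], [-0.4, 0.1], [-0.9, -0.3], [-0.9, -0.6], [0.1, 0.1], [-1.3, 0.0], [-0.8, -0.4], [-0.9, -0.9], [-1.5, -1.0]]
top [454.1  22.1  30. ] [-88.8  10.5]
scene [453.5  24.7  30. ] [-89.6  13. ]
[100.6  25.4]
[106.8 -25.5]
[111.9  24.6]
[113.9 -25. ]
```

>>> carry_out --translation '[[25,-60,0],[25,-60,0],[25,-60,0],[20,-60,0],[15,-60,0]]' --dr '[[0,0,0.07],[0,0,0.07],[0,0,0.07],[0,0,0.06],[0,0,0.06]]' --grip 14

```text
time: 0.78
eef_pos: [357.0, 276.4, 187.8]
tcp_rot: [0.0, 0.731, 0.683, -0.001]
force: [0.7, 0.7, -0.1]
width: 0.505
```

>>> carry_out --translation '[[10,-60,0],[10,-60,0],[5,-60,0],[5,-50,0],[0,-20,0]]' --dr '[[0,0,0],[0,0,0],[0,0,0],[0,0,0],[0,0,0]]'

```text
time: 1.4
eef_pos: [386.7, 16.5, 188.1]
tcp_rot: [0.0, 0.732, 0.681, -0.0]
force: [0.2, 0.3, -0.7]
width: 0.15
```

```bash
python3 - <<'E'
from h import *
import pickle
s=sense(); f=grab_frame('wrist'); save(f,'wrist1'); pickle.dump((s,f),open('wrist1.pkl','wb')); print(s['eef_pos'],s['tcp_rot'],s['width'])
E
```

```text
[386.66845822  16.45518435 188.07981695] [ 2.57802752e-04  7.32003807e-01  6.81300485e-01 -9.53017521e-05] 0.15001037758035674
```

View pics/wrist1.png

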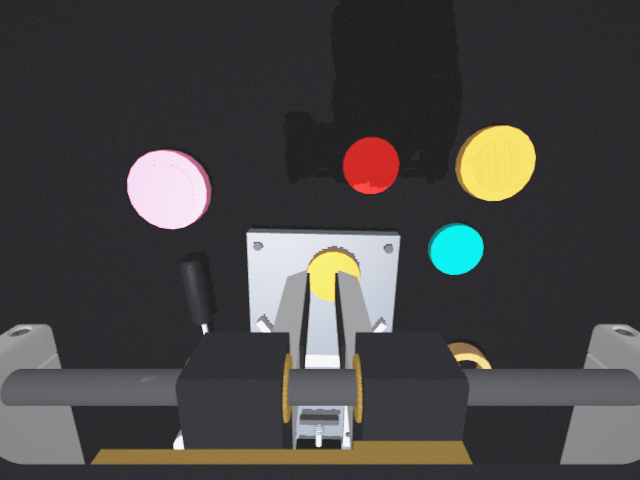

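```bash
python3 - <<'E'
import cv2
t=cv2.imread('pics/wrist1.png'); cv2.imwrite('pics/w1c.png',cv2.resize(t[215:350,235:415],None,fx=4.4,fy=4.4,interpolation=cv2.INTER_CUBIC))
E
```

```text
(no output)
```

View pics/w1c.png

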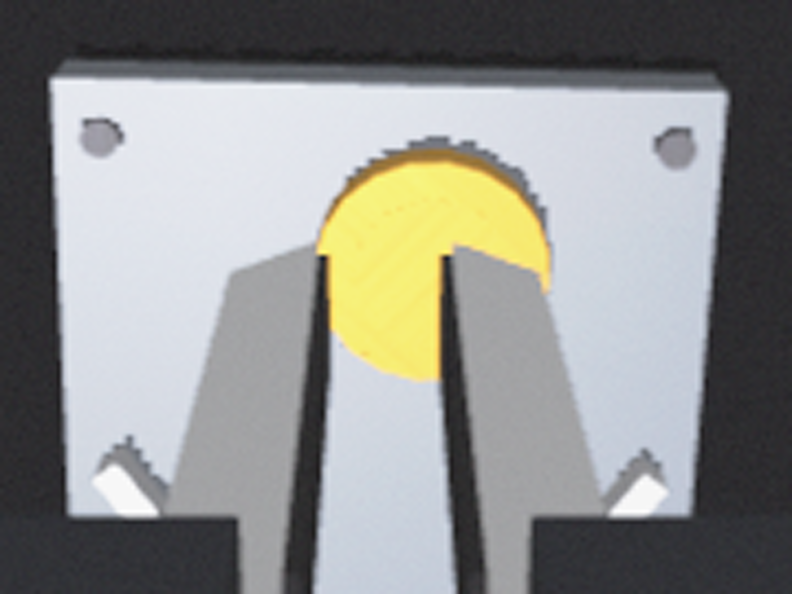

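```bash
cat > wr.py <<'E'
from fit import *
def wcam(s,f):
    q=s['tcp_rot']; M=np.eye(4); M[:3,:3]=R.from_quat([q[1],q[2],q[3],q[0]]).as_matrix(); M[:3,3]=s['eef_pos']
    g=dict(f); g['view']=np.linalg.inv(M@f['mount']); return g
E
python3 - <<'E'
from wr import *
s,f=pickle.load(open('wrist1.pkl','rb')); g=wcam(s,f)
px=lambda a:np.array(a)/4.4+[235,215]
a=ray(g,px((50,77)),18);b=ray(g,px((728,91)),18);print(a,b,np.linalg.norm(a-b)); u=(b-a)[:2]; th=np.arctan2(-u[0],u[1]); print('yaw',th)
m=(a+b)/2; o=m[:2]+135*np.array([np.cos(th),np.sin(th)]); print('origin',o)
q=ray(g,px((434,270)),30); print('puck',q, inv((o[0],o[1],th),q))
W=[(g,np.array(A,float),px(B)) for A,B in (((-135,-85,18),(50,77)),((-135,85,18),(728,91)))]
r=fit(T+S+W); print(r.x, r.fun.reshape(-1,2).round(1).tolist()); print(inv(r.x,q))
E
```

```text
[400.867492   -67.30976046  18.        ] [416.88134367 102.55256992  18.        ] 170.61551726061174
yaw -0.09399765125774107
origin [543.27845663   4.9504003 ]
puck [454.93275118  25.5377596   30.        ] [-89.88801589  12.20441047]
[ 5.42231581e+02  3.98266117e+00 -9.51189004e-02] [[-0.5, -0.1], [-0.4, -0.1], [-1.5, -0.6], [-1.5, -1.2], [0.0, -0.3], [-1.4, -0.3], [-0.4, -0.2], [-0.4, -0.5], [-1.6, -0.8], [-0.6, -0.9], [-1.0, -0.8]]
[-88.95141178  13.1664081 ]
```

The puck is at nest (-89, 12). Next I go down behind it, with the fingers slightly apart to form a cradle.

>>> carry_out --translation '[[7,6,-30],[6,7,-35],[0,0,-35],[0,0,-22],[0,0,-10]]' --dr '[[0,0,-0.02],[0,0,0],[0,0,0],[0,0,0],[0,0,0]]' --grip 20

```text
time: 2.08
eef_pos: [400.5, 29.9, 53.2]
tcp_rot: [0.001, 0.739, 0.673, 0.001]
force: [0.2, 0.8, 0.1]
width: 0.216
```

```bash
cat > st.py <<'E'
from h import *
from wr import inv
p=(542.5,4.3,-0.092)
import sys
s=sense(); e=s['eef_pos']; n=inv(p,e); fx=s['force']; c,S=np.cos(p[2]),np.sin(p[2])
print('t',s['time'],'world',e.round(2),'nest',n.round(2),'tip',round(e[2]-22,2),'ang',2*np.degrees(np.arctan2(s['tcp_rot'][2],s['tcp_rot'][1])),'Fn',round(c*fx[0]+S*fx[1],2),round(-S*fx[0]+c*fx[1],2),fx[2].round(2),s['width']*94)
E
python3 st.py
```

```text
t 2.075 world [400.48  29.88  53.15] nest [-143.77   12.42] tip 31.15 ang 84.63256690989843 Fn 0.13 0.82 0.05 20.34402663599245
```

>>> carry_out --translation '[[0,0,-6.6],[7,-0.6,0],[5,-0.5,0],[2,-0.2,0],[2,-0.2,0]]' --dr '[[0,0,0],[0,0,0],[0,0,0],[0,0,0],[0,0,0]]'

```text
time: 2.7
eef_pos: [419.0, 28.9, 47.9]
tcp_rot: [0.001, 0.739, 0.673, 0.003]
force: [-0.9, -0.1, 0.4]
width: 0.212
```

```bash
python3 st.py; python3 - <<'E'
from h import *
f=grab_frame('top'); cv2.imwrite('pics/t2.png',cv2.resize(cv2.cvtColor(f['img'],4)[140:345,280:415],None,fx=2.9,fy=2.9,interpolation=2))
f=grab_frame('scene'); cv2.imwrite('pics/s2.png',cv2.resize(cv2.cvtColor(f['img'],4)[100:365,180:440],None,fx=2.2,fy=2.2,interpolation=2))
E
```

```text
t 2.7 world [418.95  28.93  47.88] nest [-125.29   13.17] tip 25.88 ang 84.64863157505106 Fn -0.93 -0.19 0.42 19.932901263036708
```

View pics/t2.png

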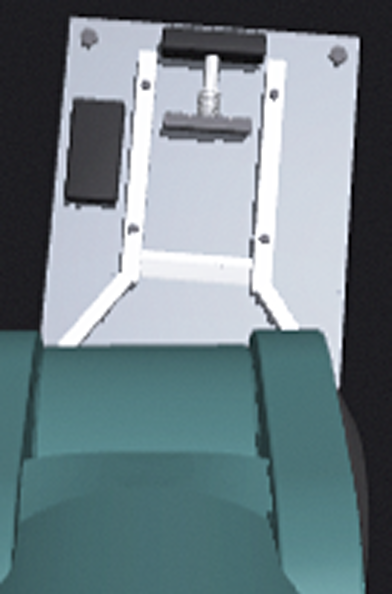

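View pics/s2.png

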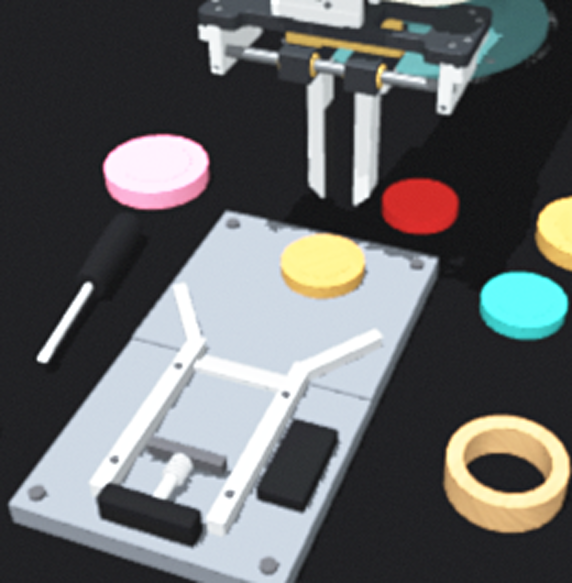

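```bash
python3 st.py; python3 - <<'E'
from wr import *
s=sense()
P=np.array([s['eef_pos']*1]); P[0,2]-=22
print((proj(F['scene'],P)-[180,100])*2.2, (proj(F['scene'],[[454.3,24.3,30]])-[180,100])*2.2)
s,f=pickle.load(open('wrist1.pkl','rb'))
f=grab_frame('scene'); save(f,'s3'); f=grab_frame('wrist'); save(f,'w3')
E
```

```text
t 2.8 world [418.89  28.91  47.8 ] nest [-125.35   13.15] tip 25.8 ang 84.65105645772732 Fn -0.14 0.05 -0.5 20.015954639380407
[[340.6427886  235.68041863]] [[322.10837167 258.73218763]]
```

View pics/s3.png

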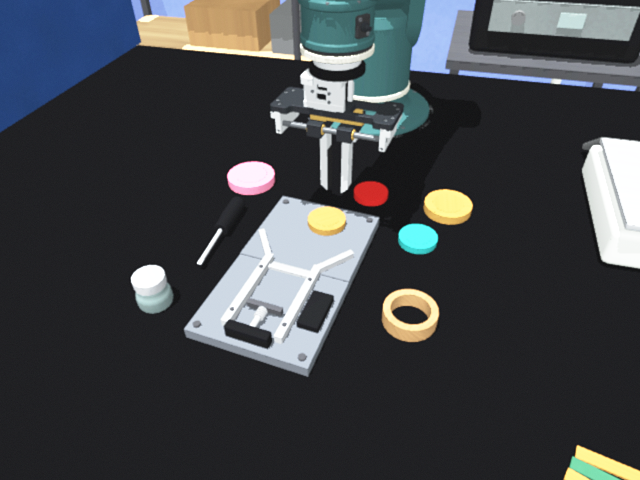

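View pics/w3.png

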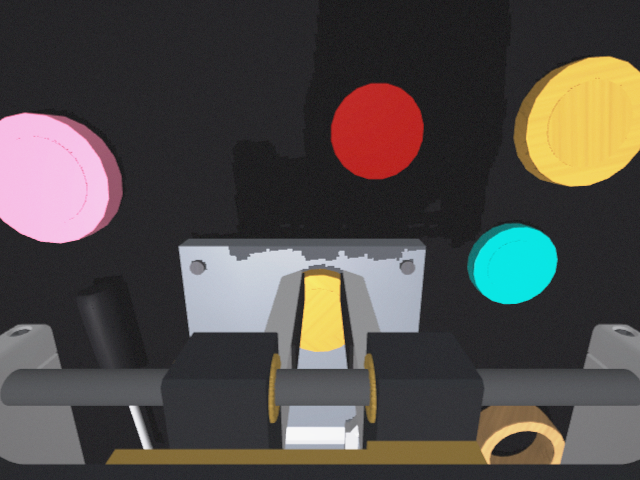

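```bash
python3 - <<'E'
from wr import *
s,f=pickle.load(open('wrist1.pkl','rb')); g=wcam(s,f)
from scipy.spatial.transform import Rotation as R
q=s['tcp_rot'];M=R.from_quat([q[1],q[2],q[3],q[0]]).as_matrix()
for z in (22,3,-5):
  for y in (-8,0,8):
    print(z,y,((proj(g,np.array([M@[a,y,z]+s['eef_pos'] for a in (-19.5,-7,7,19.5)]))-[235,215])*4.4).round().tolist())
E
```

```text
22 -8 [[247.0, 158.0], [330.0, 158.0], [422.0, 158.0], [505.0, 157.0]]
22 0 [[249.0, 207.0], [330.0, 207.0], [422.0, 207.0], [504.0, 207.0]]
22 8 [[250.0, 256.0], [331.0, 256.0], [422.0, 256.0], [502.0, 256.0]]
3 -8 [[236.0, 201.0], [325.0, 201.0], [426.0, 201.0], [515.0, 201.0]]
3 0 [[237.0, 254.0], [326.0, 254.0], [425.0, 254.0], [514.0, 254.0]]
3 8 [[239.0, 307.0], [327.0, 307.0], [425.0, 307.0], [513.0, 306.0]]
-5 -8 [[230.0, 221.0], [323.0, 221.0], [427.0, 221.0], [520.0, 221.0]]
-5 0 [[232.0, 277.0], [324.0, 277.0], [427.0, 277.0], [519.0, 276.0]]
-5 8 [[234.0, 331.0], [325.0, 331.0], [427.0, 331.0], [518.0, 330.0]]
```

```bash
python3 - <<'E'
import cv2
t=cv2.imread('pics/w3.png'); a=cv2.resize(t[230:370,250:390],None,fx=4,fy=4,interpolation=2)
t=cv2.imread('pics/s3.png'); b=cv2.resize(t[100:240,280:340+10],None,fx=4,fy=4,interpolation=2)
b=cv2.convertScaleAbs(b,alpha=1.0); b[b<60]=b[b<60]*3
import numpy as np; cv2.imwrite('pics/c3.png',np.hstack([a[:560],b[:560,:230]])); cv2.imwrite('pics/c3b.png',b)
E
```

```text
(no output)
```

View pics/c3.png

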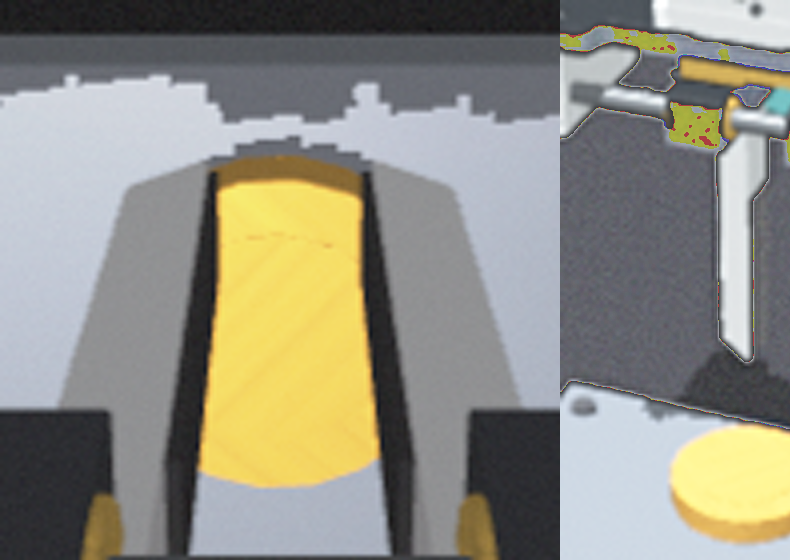

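View pics/c3b.png

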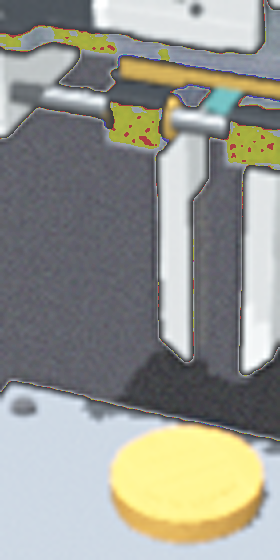

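```bash
python3 st.py; python3 - <<'E'
from wr import *
s=sense(); f=grab_frame('wrist'); g=wcam(s,f)
q=s['tcp_rot'];M=R.from_quat([q[1],q[2],q[3],q[0]]).as_matrix()
for a,b in (((303,273),(327.5,190)),((342,273),(341.2,193.7))):
    r=least_squares(lambda X:np.r_[proj(g,X)[0]-a,proj(F['scene'],X)[0]-b],[420,25,40]); print(r.x,r.fun,M.T@(r.x-s['eef_pos']))
E
```

```text
t 2.9 world [418.5   28.94  47.64] nest [-125.74   13.14] tip 25.64 ang 84.65489051533525 Fn 0.64 -0.49 -0.27 20.158261511545955
[414.04684596  18.62334676  53.64365435] [-0.71906152  0.20436034  1.9890283   0.38165337] [-10.67164507  -3.4445355   -6.03785001]
[416.6276976   41.64939369  52.72437889] [-0.69258177  0.2030898   1.91463933  0.16902062] [12.49274922 -3.02445159 -5.06879553]
```

The rendered fingertips come out about 25 mm higher than the stated tip offset. A short push will settle it: it does no harm if the tips are too high, and it moves the puck if the stated offset is right.

>>> carry_out --translation '[[2,-0.5,-1],[3,-0.7,0],[3,-0.7,0],[3,-0.7,0],[3,-0.7,0]]' --dr '[[0,0,0],[0,0,0],[0,0,0],[0,0,0],[0,0,0]]'

```text
time: 3.58
eef_pos: [433.3, 25.4, 46.5]
tcp_rot: [0.001, 0.739, 0.673, 0.002]
force: [0.2, -0.1, -0.2]
width: 0.21
```

```bash
python3 st.py; python3 - <<'E'
from h import *
f=grab_frame('scene'); save(f,'s4'); a=cv2.resize(cv2.cvtColor(f['img'],4)[100:250,270:400],None,fx=4,fy=4,interpolation=2); cv2.imwrite('pics/s4c.png',a)
E
```

```text
t 3.575 world [433.25  25.44  46.54] nest [-110.73   11.02] tip 24.54 ang 84.66219864886452 Fn 0.17 -0.1 -0.22 19.737684960979067
```

View pics/s4c.png

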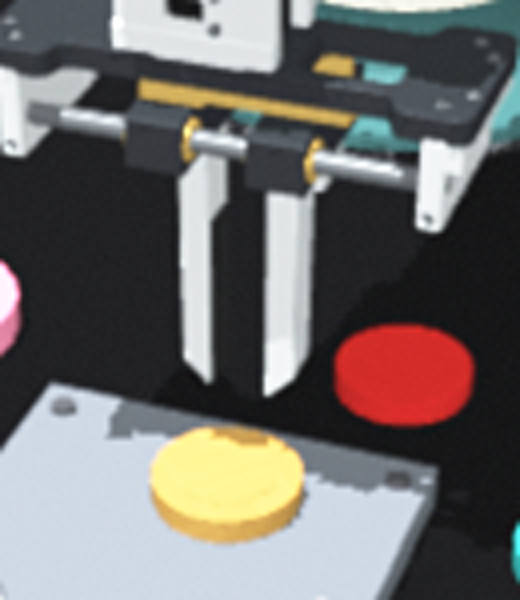

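Puck unmoved, no force: the tips do sit higher than stated. I'll back off behind the puck and find the real tip height by touching the apron gently.

>>> carry_out --translation '[[-10,1,0],[-9.5,1.5,0],[0,0,-7],[0,0,-7],[0,0,-4]]' --dr '[[0,0,0],[0,0,0],[0,0,0],[0,0,0],[0,0,0]]'

```text
time: 4.25
eef_pos: [412.3, 28.2, 27.4]
tcp_rot: [0.001, 0.739, 0.674, 0.002]
force: [-0.2, -0.1, 0.8]
width: 0.214
```

```bash
python3 st.py; python3 - <<'E'
from h import *
f=grab_frame('scene'); save(f,'s5'); a=cv2.resize(cv2.cvtColor(f['img'],4)[100:250,270:400],None,fx=4,fy=4,interpolation=2); cv2.imwrite('pics/s5c.png',a)
E
```

```text
t 4.25 world [412.27  28.23  27.41] nest [-131.88   11.87] tip 5.41 ang 84.68153299868041 Fn -0.22 -0.14 0.76 20.075533084440135
```

View pics/s5c.png

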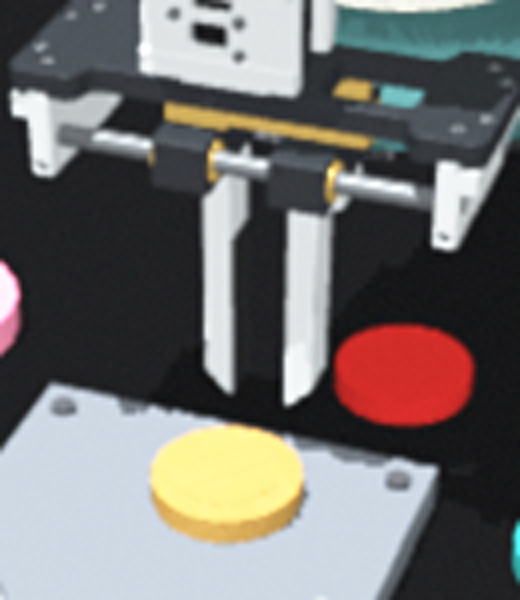

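>>> carry_out --translation '[[0,0,-2],[0,0,-1.5],[0,0,-1.5],[0,0,-1],[0,0,0]]' --dr '[[0,0,0],[0,0,0],[0,0,0],[0,0,0],[0,0,0]]'

```text
time: 4.92
eef_pos: [412.4, 28.0, 20.6]
tcp_rot: [0.001, 0.739, 0.673, 0.002]
force: [-0.6, -0.0, 0.1]
width: 0.209
```

```bash
python3 st.py; python3 - <<'E'
from wr import *
s=sense(); f=grab_frame('wrist'); save(f,'w6'); g=wcam(s,f); cv2.imwrite('pics/w6c.png',cv2.resize(cv2.cvtColor(f['img'],4)[220:370,240:400],None,fx=4,fy=4,interpolation=2))
f=grab_frame('scene'); save(f,'s6'); a=cv2.resize(cv2.cvtColor(f['img'],4)[100:250,270:400],None,fx=4,fy=4,interpolation=2); cv2.imwrite('pics/s6c.png',a)
E
```

```text
t 4.925 world [412.42  28.02  20.64] nest [-131.71   11.67] tip -1.36 ang 84.66135007549089 Fn -0.62 -0.1 0.05 19.629419797397777
```

View pics/w6c.png

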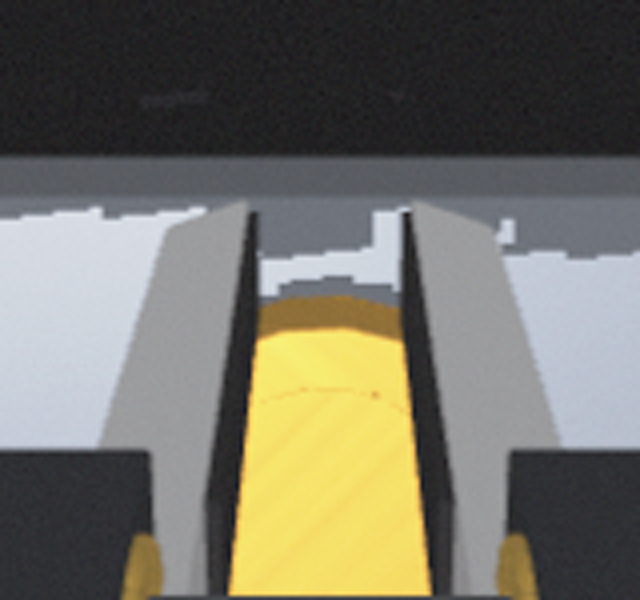

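View pics/s6c.png

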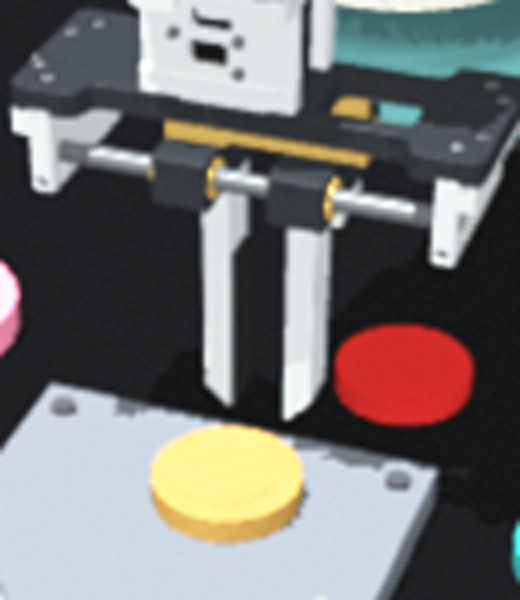

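>>> carry_out --translation '[[0,0,-1],[0,0,-1],[0,0,-1],[0,0,-1],[0,0,0]]' --dr '[[0,0,0],[0,0,0],[0,0,0],[0,0,0],[0,0,0]]'

```text
time: 5.65
eef_pos: [412.5, 28.1, 16.5]
tcp_rot: [0.001, 0.739, 0.673, 0.002]
force: [-0.1, 0.1, 0.2]
width: 0.216
```

```bash
python3 st.py
```

```text
t 5.65 world [412.5   28.08  16.47] nest [-131.64   11.73] tip -5.53 ang 84.6656395301217 Fn -0.06 0.07 0.22 20.30718846020437
```

>>> carry_out --translation '[[0,0,-1],[0,0,-1],[0,0,-0.5],[0,0,-0.5],[0,0,0]]' --dr '[[0,0,0],[0,0,0],[0,0,0],[0,0,0],[0,0,0]]'

```text
time: 6.28
eef_pos: [412.5, 28.1, 13.3]
tcp_rot: [0.001, 0.739, 0.673, 0.002]
force: [0.4, 0.6, -0.4]
width: 0.21
```

```bash
python3 st.py;  python3 - <<'E'
from wr import *
f=grab_frame('scene'); save(f,'s7'); a=cv2.resize(cv2.cvtColor(f['img'],4)[100:250,270:400],None,fx=4,fy=4,interpolation=2); cv2.imwrite('pics/s7c.png',a)
E
```

```text
t 6.275 world [412.54  28.09  13.28] nest [-131.6    11.75] tip -8.72 ang 84.66592423510455 Fn 0.34 0.67 -0.45 19.766694430252738
```

View pics/s7c.png

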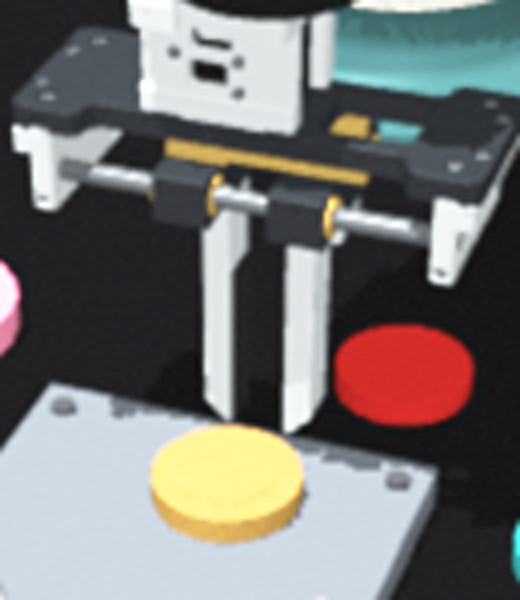

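```bash
python3 - <<'E'
from wr import *
for z in (10,18,24,30,36): 
    q=ray(F['scene'],(335.2,206.5),z); print(z,q.round(1),inv((542.5,4.3,-.092),q).round(1))
s=sense(); f=grab_frame('wrist'); g=wcam(s,f); save(f,'w7')
cv2.imwrite('pics/w7c.png',cv2.resize(cv2.cvtColor(f['img'],4)[220:370,240:400],None,fx=4,fy=4,interpolation=2))
for z in (10,18,24,30,36): 
    q=ray(g,(322.7,271.3),z); print(z,q.round(1),inv((542.5,4.3,-.092),q).round(1))
E
```

```text
10 [396.4  23.9  10. ] [-147.2    6.1]
18 [406.9  26.5  18. ] [-137.1    9.7]
24 [414.7  28.5  24. ] [-129.4   12.3]
30 [422.6  30.4  30. ] [-121.8   15. ]
36 [430.4  32.4  36. ] [-114.2   17.7]
10 [411.8  29.6  10. ] [-132.5   13.2]
18 [408.5  29.9  18. ] [-135.7   13.2]
24 [406.1  30.1  24. ] [-138.2   13.1]
30 [403.7  30.3  30. ] [-140.6   13.1]
36 [401.2  30.5  36. ] [-143.1   13.1]
```

View pics/w7c.png

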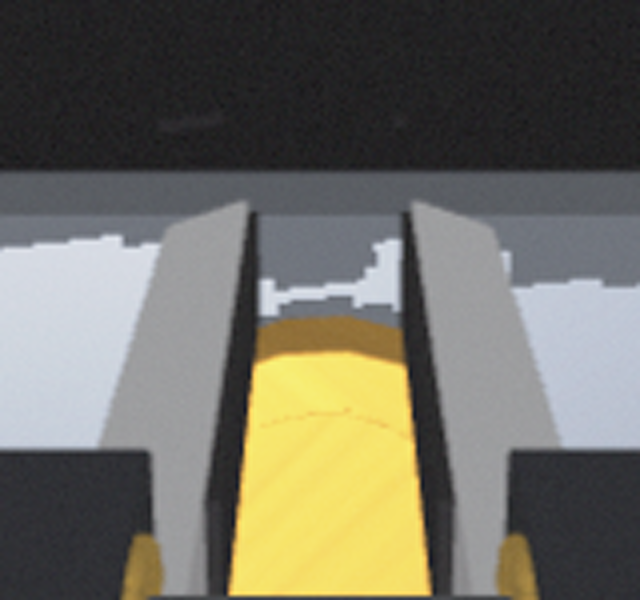

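Both views agree if the tips sit about 15 mm above the TCP, so they're now at roughly z 28. I'll confirm by touching the apron (z 18).

>>> carry_out --translation '[[0,0,-2],[0,0,-2],[0,0,-1],[0,0,-1],[0,0,-1]]' --dr '[[0,0,0],[0,0,0],[0,0,0],[0,0,0],[0,0,0]]'

```text
time: 7.0
eef_pos: [412.5, 28.1, 5.8]
tcp_rot: [0.001, 0.739, 0.673, 0.002]
force: [-0.4, 0.1, 0.9]
width: 0.21
```

>>> carry_out --translation '[[0,0,-0.5],[0,0,-0.5],[0,0,-0.5],[0,0,-0.5],[0,0,0]]' --dr '[[0,0,0],[0,0,0],[0,0,0],[0,0,0],[0,0,0]]'

```text
time: 7.62
eef_pos: [412.5, 28.1, 3.7]
tcp_rot: [0.001, 0.739, 0.673, 0.002]
force: [-0.4, -0.1, 0.1]
width: 0.215
```

>>> carry_out --translation '[[0,0,-0.5],[0,0,-0.5],[0,0,-0.5],[0,0,0],[0,0,0]]' --dr '[[0,0,0],[0,0,0],[0,0,0],[0,0,0],[0,0,0]]'

```text
time: 8.25
eef_pos: [412.6, 28.1, 2.8]
tcp_rot: [0.001, 0.739, 0.673, 0.003]
force: [-0.4, 0.7, 1.0]
width: 0.211
```

>>> carry_out --translation '[[0,0,-0.5],[0,0,-0.5],[0,0,-0.5],[0,0,0],[0,0,0]]' --dr '[[0,0,0],[0,0,0],[0,0,0],[0,0,0],[0,0,0]]'

```text
time: 8.88
eef_pos: [412.6, 28.2, 2.8]
tcp_rot: [0.0, 0.739, 0.673, 0.003]
force: [-0.7, 0.1, 1.9]
width: 0.212
```

```bash
python3 st.py
```

```text
t 8.875 world [412.62  28.16   2.8 ] nest [-131.52   11.82] tip -19.2 ang 84.62385239333814 Fn -0.74 0.07 1.89 19.95297333945975
```

Contact at TCP z 2.8 confirms it: the real tips are 15.2 mm behind the TCP. I'll raise them to z 24.5 and start pushing.

>>> carry_out --translation '[[0,0,3.5],[0,0,3],[3,-0.3,0],[3,-0.3,0],[2,-0.4,0]]' --dr '[[0,0,0],[0,0,0],[0,0,0],[0,0,0],[0,0,0]]'

```text
time: 9.5
eef_pos: [420.8, 27.1, 9.6]
tcp_rot: [0.0, 0.739, 0.673, 0.003]
force: [-3.9, 0.9, 1.6]
width: 0.212
```

>>> carry_out --translation '[[3,-0.8,0],[3,-0.8,0],[3,-0.8,0],[3,-0.8,0],[3,-0.8,0]]' --dr '[[0,0,0],[0,0,0],[0,0,0],[0,0,0],[0,0,0]]'

```text
time: 10.12
eef_pos: [436.0, 23.0, 9.3]
tcp_rot: [-0.001, 0.739, 0.673, 0.002]
force: [-4.2, 0.9, 2.8]
width: 0.215
```

```bash
sed -i "s/e\[2\]-22/e[2]+15.2/" st.py; cat > look.py <<'E'
from wr import *
import sys
n=sys.argv[1]
f=grab_frame('scene'); a=cv2.resize(cv2.cvtColor(f['img'],4)[130:340,200:390],None,fx=2.8,fy=2.8,interpolation=2); cv2.imwrite('pics/s%s.png'%n,a)
E
python3 st.py; python3 look.py 8
```

```text
t 10.125 world [435.98  22.99   9.3 ] nest [-107.79    8.83] tip 24.5 ang 84.64439433082188 Fn -4.3 0.49 2.78 20.173001625464586
```

View pics/s8.png

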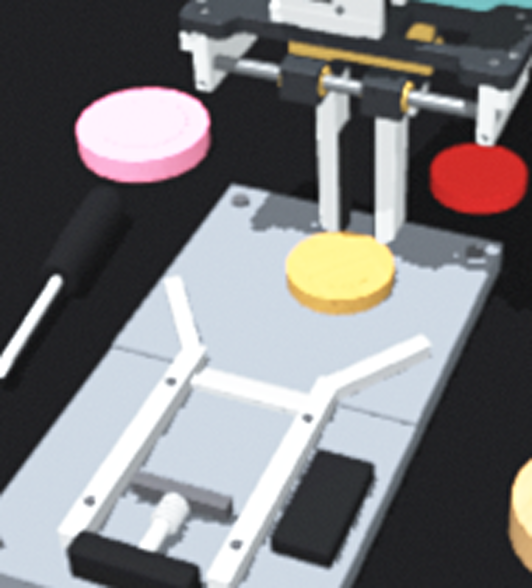

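The puck is moving with the tool, seated in the cradle, for about 4 N.

>>> carry_out --translation '[[4,-1,0],[4,-1,0],[4,-1,0],[4,-1,0],[4,-1,0]]' --dr '[[0,0,0],[0,0,0],[0,0,0],[0,0,0],[0,0,0]]'

```text
time: 10.8
eef_pos: [457.8, 17.5, 9.3]
tcp_rot: [-0.0, 0.739, 0.673, 0.002]
force: [-2.8, 0.4, 2.6]
width: 0.215
```

>>> carry_out --translation '[[4,-1,0],[4,-1,0],[4,-1,0],[4,-1,0],[4,-1,0]]' --dr '[[0,0,0],[0,0,0],[0,0,0],[0,0,0],[0,0,0]]'

```text
time: 11.42
eef_pos: [479.3, 12.2, 9.3]
tcp_rot: [-0.0, 0.739, 0.673, 0.002]
force: [-3.0, 1.1, 2.4]
width: 0.214
```

```bash
python3 st.py; python3 look.py 9; python3 - <<'E'
from wr import *
import pickle
s=sense(); f=grab_frame('wrist'); pickle.dump((s,f),open('w9.pkl','wb'));cv2.imwrite('pics/w9.png',cv2.resize(cv2.cvtColor(f['img'],4)[220:450,230:420],None,fx=2.5,fy=2.5,interpolation=2))
E
```

```text
t 11.425 world [479.25  12.16   9.31] nest [-63.7    2.02] tip 24.51 ang 84.64623769435686 Fn -3.07 0.85 2.37 20.105902951846794
```

View pics/s9.png

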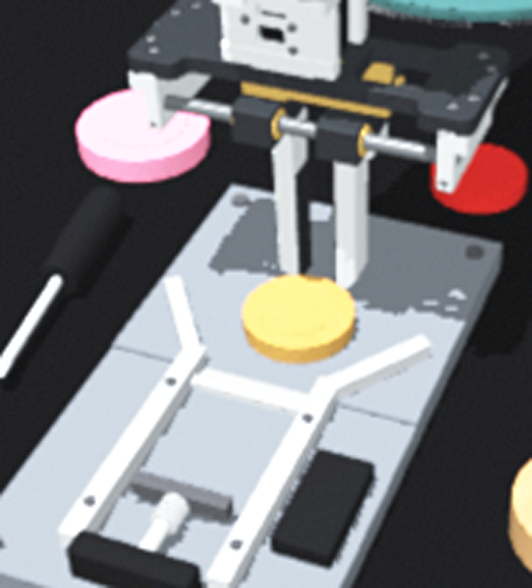

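View pics/w9.png

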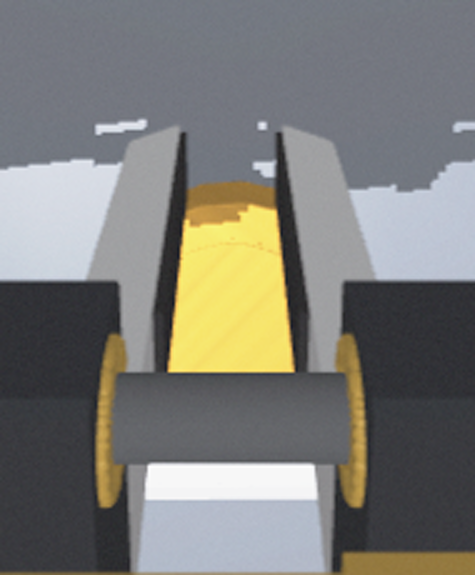

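>>> carry_out --translation '[[4,-0.7,0],[4,-0.7,0],[4,-0.7,0],[4,-0.5,0],[4,-0.4,0]]' --dr '[[0,0,0],[0,0,0],[0,0,0],[0,0,0],[0,0,0]]'

```text
time: 12.15
eef_pos: [500.4, 8.8, 9.2]
tcp_rot: [-0.0, 0.739, 0.673, 0.002]
force: [-4.3, 0.1, 1.4]
width: 0.214
```

```bash
python3 st.py
```

```text
t 12.15 world [500.4    8.85   9.21] nest [-42.34   0.66] tip 24.41 ang 84.63546277144374 Fn -4.32 -0.26 1.42 20.109655319653204
```

>>> carry_out --translation '[[3,-0.3,0],[3,-0.3,0],[3,-0.3,0],[3,-0.3,0],[3,-0.3,0]]' --dr '[[0,0,0],[0,0,0],[0,0,0],[0,0,0],[0,0,0]]'

```text
time: 12.78
eef_pos: [516.4, 7.2, 9.2]
tcp_rot: [-0.0, 0.739, 0.673, 0.002]
force: [-2.5, 0.3, 1.6]
width: 0.218
```

```bash
python3 st.py; python3 look.py 10
```

```text
t 12.775 world [516.38   7.22   9.19] nest [-26.27   0.51] tip 24.39 ang 84.63632854784652 Fn -2.54 0.03 1.6 20.491450720464535
```

View pics/s10.png

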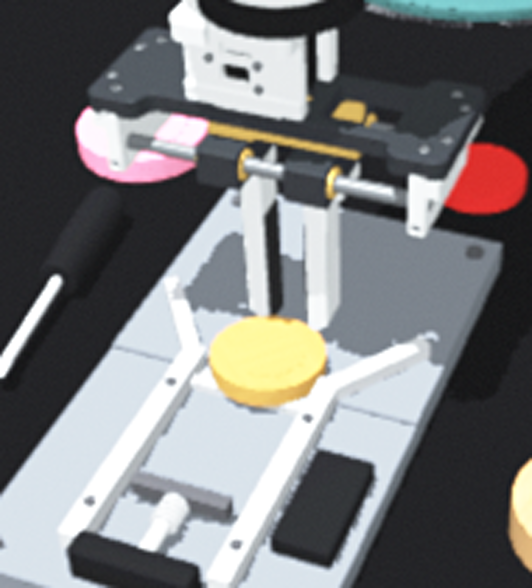

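>>> carry_out --translation '[[3,-0.3,0],[3,-0.3,0],[3,-0.3,0],[3,-0.3,0],[3,-0.3,0]]' --dr '[[0,0,0],[0,0,0],[0,0,0],[0,0,0],[0,0,0]]'

```text
time: 13.45
eef_pos: [532.6, 5.6, 9.2]
tcp_rot: [-0.0, 0.739, 0.673, 0.002]
force: [-3.6, -0.4, 1.7]
width: 0.212
```

```bash
python3 st.py
```

```text
t 13.45 world [532.59   5.62   9.18] nest [-9.99  0.4 ] tip 24.38 ang 84.63773407583847 Fn -3.54 -0.69 1.65 19.946373998794
```

>>> carry_out --translation '[[2.5,-0.2,0],[2.5,-0.2,0],[2.5,-0.2,0],[2.5,-0.2,0],[2.5,-0.2,0]]' --dr '[[0,0,0],[0,0,0],[0,0,0],[0,0,0],[0,0,0]]'

```text
time: 14.08
eef_pos: [545.3, 4.6, 9.1]
tcp_rot: [-0.001, 0.739, 0.673, 0.002]
force: [-5.3, 0.2, 4.3]
width: 0.214
```

```bash
python3 st.py; python3 look.py 11
```

```text
t 14.075 world [545.26   4.59   9.13] nest [2.72 0.54] tip 24.33 ang 84.63701205846867 Fn -5.33 -0.25 4.29 20.140740461686438
```

View pics/s11.png

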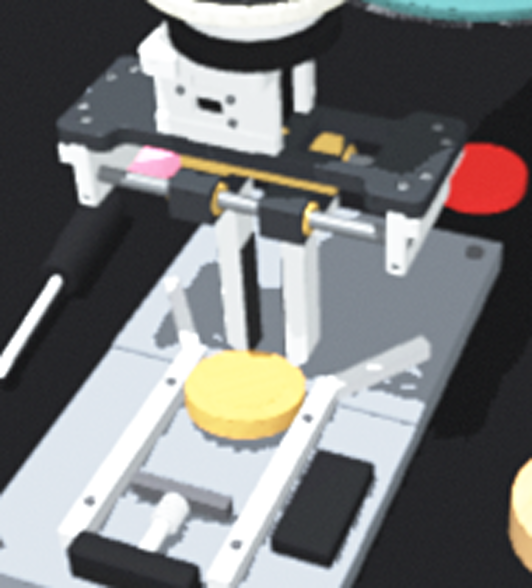

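>>> carry_out --translation '[[2.5,-0.25,0],[2.5,-0.25,0],[2.5,-0.25,0],[2.5,-0.25,0],[2.5,-0.25,0]]' --dr '[[0,0,0],[0,0,0],[0,0,0],[0,0,0],[0,0,0]]'

```text
time: 14.75
eef_pos: [558.5, 3.3, 9.1]
tcp_rot: [-0.001, 0.739, 0.673, 0.001]
force: [-1.3, -0.2, -1.2]
width: 0.21
```

```bash
python3 st.py; python3 look.py 12
```

```text
t 14.75 world [558.47   3.3    9.05] nest [15.99  0.47] tip 24.25 ang 84.64587042949367 Fn -1.26 -0.31 -1.21 19.7022280172741
```

View pics/s12.png

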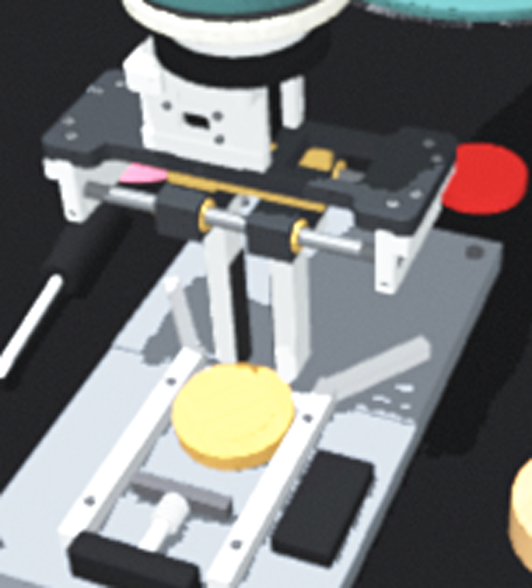

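>>> carry_out --translation '[[2,-0.2,0],[2,-0.2,0],[2,-0.2,0],[2,-0.2,0],[1.5,-0.15,0]]' --dr '[[0,0,0],[0,0,0],[0,0,0],[0,0,0],[0,0,0]]'

```text
time: 15.42
eef_pos: [568.9, 2.3, 9.0]
tcp_rot: [-0.001, 0.739, 0.673, 0.001]
force: [-1.4, 0.1, 0.1]
width: 0.213
```

```bash
python3 st.py
```

```text
t 15.425 world [568.9    2.28   8.98] nest [26.47  0.41] tip 24.18 ang 84.6491039096363 Fn -1.36 -0.07 0.06 20.000545668559596
```

>>> carry_out --translation '[[1,-0.1,0.1],[1,-0.1,0],[1,-0.1,0],[0.7,-0.1,0],[0,0,0]]' --dr '[[0,0,0],[0,0,0],[0,0,0],[0,0,0],[0,0,0]]'

```text
time: 16.05
eef_pos: [572.9, 1.8, 9.1]
tcp_rot: [-0.001, 0.739, 0.673, 0.001]
force: [-1.1, 0.2, -0.5]
width: 0.213
```

```bash
python3 st.py; python3 look.py 13; python3 - <<'E'
from wr import *
f=grab_frame('top'); cv2.imwrite('pics/t13.png',cv2.resize(cv2.cvtColor(f['img'],4)[140:260,280:415],None,fx=4,fy=4,interpolation=2))
E
```

```text
t 16.05 world [572.86   1.83   9.15] nest [30.46  0.33] tip 24.35 ang 84.6418969717732 Fn -1.08 0.13 -0.53 20.010911652457803
```

View pics/s13.png

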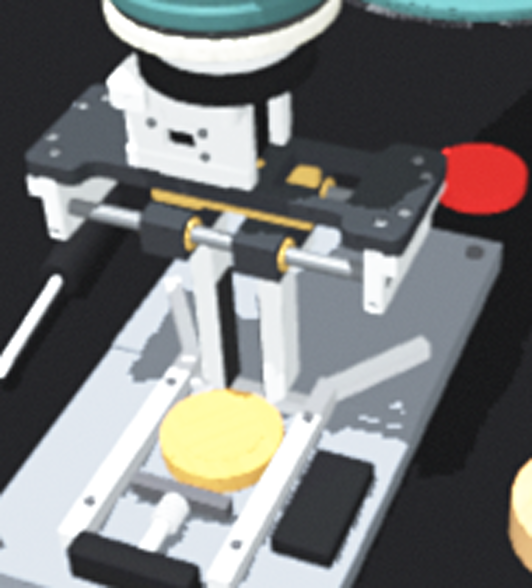

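View pics/t13.png

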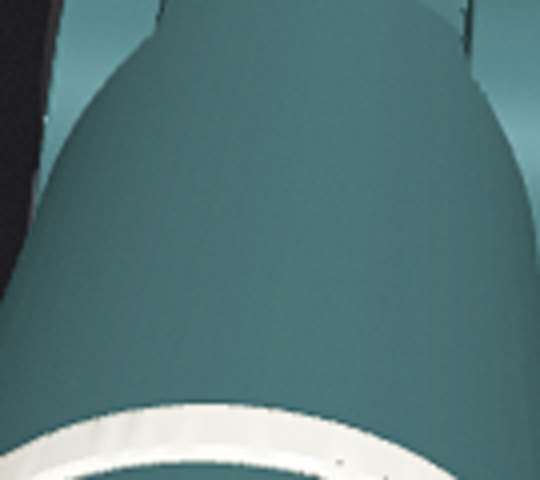

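The puck is at about x 66 and looks down flat, just short of the stop. I'll creep forward and watch the force.

>>> carry_out --translation '[[0.7,-0.07,0],[0.7,-0.07,0],[0.7,-0.07,0],[0.7,-0.07,0],[0,0,0]]' --dr '[[0,0,0],[0,0,0],[0,0,0],[0,0,0],[0,0,0]]'

```text
time: 16.77
eef_pos: [575.8, 1.6, 9.1]
tcp_rot: [-0.001, 0.739, 0.673, 0.001]
force: [-1.9, -0.3, -0.3]
width: 0.212
```

```bash
python3 st.py
```

```text
t 16.775 world [575.76   1.56   9.13] nest [33.37  0.32] tip 24.33 ang 84.64631671188155 Fn -1.86 -0.5 -0.26 19.915346807670954
```

>>> carry_out --translation '[[0.5,-0.05,0],[0.5,-0.05,0],[0.5,-0.05,0],[0.5,-0.05,0],[0,0,0]]' --dr '[[0,0,0],[0,0,0],[0,0,0],[0,0,0],[0,0,0]]'

```text
time: 17.4
eef_pos: [577.9, 1.3, 9.1]
tcp_rot: [-0.001, 0.739, 0.673, 0.001]
force: [-0.7, 0.4, -0.3]
width: 0.215
```

```bash
python3 st.py
```

```text
t 17.4 world [577.87   1.31   9.13] nest [35.5   0.27] tip 24.33 ang 84.64362649196518 Fn -0.72 0.31 -0.3 20.21854098753797
```

>>> carry_out --translation '[[0.4,-0.04,0],[0.4,-0.04,0],[0.4,-0.04,0],[0,0,0],[0,0,0]]' --dr '[[0,0,0],[0,0,0],[0,0,0],[0,0,0],[0,0,0]]'

```text
time: 18.02
eef_pos: [579.1, 1.2, 9.1]
tcp_rot: [-0.001, 0.739, 0.673, 0.001]
force: [-1.2, 0.1, -0.4]
width: 0.213
```

```bash
python3 look.py 14; python3 st.py
```

```text
t 18.075 world [579.13   1.22   9.11] nest [36.75  0.3 ] tip 24.31 ang 84.64240900983881 Fn -1.56 0.33 -0.01 19.831387666923135
```

View pics/s14.png

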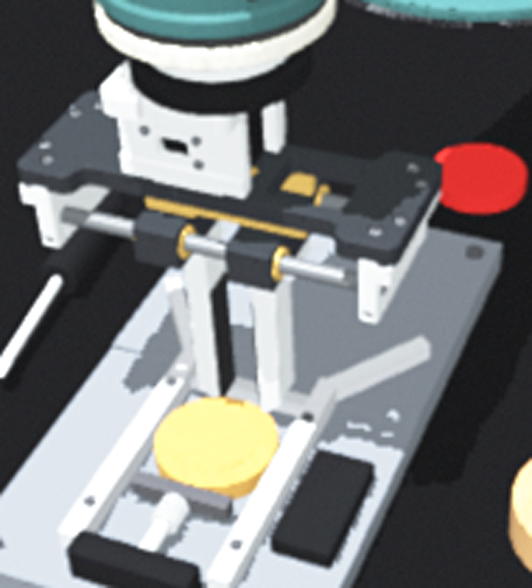

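>>> carry_out --translation '[[0.4,-0.04,0],[0.4,-0.04,0],[0.4,-0.04,0],[0,0,0],[0,0,0]]' --dr '[[0,0,0],[0,0,0],[0,0,0],[0,0,0],[0,0,0]]'

```text
time: 18.7
eef_pos: [580.4, 1.1, 9.1]
tcp_rot: [-0.001, 0.739, 0.673, 0.001]
force: [-2.4, -0.3, 0.3]
width: 0.214
```

>>> carry_out --translation '[[0.4,-0.04,0],[0.4,-0.04,0],[0.4,-0.04,0],[0,0,0],[0,0,0]]' --dr '[[0,0,0],[0,0,0],[0,0,0],[0,0,0],[0,0,0]]'

```text
time: 19.32
eef_pos: [581.7, 1.0, 9.1]
tcp_rot: [-0.001, 0.739, 0.673, 0.001]
force: [-1.7, -0.5, -0.5]
width: 0.212
```

>>> carry_out --translation '[[0.4,-0.04,0],[0.4,-0.04,0],[0.4,-0.04,0],[0,0,0],[0,0,0]]' --dr '[[0,0,0],[0,0,0],[0,0,0],[0,0,0],[0,0,0]]'

```text
time: 19.95
eef_pos: [582.1, 0.9, 9.0]
tcp_rot: [-0.002, 0.739, 0.673, 0.001]
force: [-3.5, 0.7, 2.8]
width: 0.213
```

>>> carry_out --translation '[[0.4,-0.04,0],[0.4,-0.04,0],[0.4,-0.04,0],[0,0,0],[0,0,0]]' --dr '[[0,0,0],[0,0,0],[0,0,0],[0,0,0],[0,0,0]]'

```text
time: 20.58
eef_pos: [582.2, 0.9, 8.9]
tcp_rot: [-0.003, 0.739, 0.673, 0.0]
force: [-4.9, 1.1, 3.0]
width: 0.211
```

>>> carry_out --translation '[[0.6,-0.06,0.1],[0.6,-0.06,0.1],[0.6,-0.06,0],[0,0,0],[0,0,0]]' --dr '[[0,0,0],[0,0,0],[0,0,0],[0,0,0],[0,0,0]]'

```text
time: 21.2
eef_pos: [582.3, 0.9, 8.8]
tcp_rot: [-0.004, 0.739, 0.673, -0.001]
force: [-4.4, 1.3, 3.0]
width: 0.212
```

```bash
python3 st.py
```

```text
t 21.2 world [582.32   0.93   8.82] nest [39.96  0.31] tip 24.02 ang 84.65635009698937 Fn -4.53 0.93 2.96 19.962615369534202
```

>>> carry_out --translation '[[0.5,-0.05,0.1],[0.5,-0.05,0.1],[0.5,-0.05,0.1],[0.5,-0.05,0.1],[0.5,-0.05,0.1]]' --dr '[[-0.002,-0.003,0],[-0.001,-0.002,0],[-0.001,-0.002,0],[0,-0.001,0],[0,-0.001,0]]'

```text
time: 21.82
eef_pos: [582.6, 0.8, 8.7]
tcp_rot: [-0.001, 0.739, 0.673, -0.001]
force: [-7.8, 0.8, 3.8]
width: 0.214
```

```bash
python3 st.py; python3 -c "
from h import *
print(sense()['tcp_rot'])"
```

```text
t 21.825 world [582.57   0.83   8.74] nest [40.22  0.23] tip 23.94 ang 84.65621123524363 Fn -7.86 0.12 3.8 20.147366004282006
[-0.00103643  0.73930026  0.67337469 -0.00076394]
```

>>> carry_out --translation '[[0.7,-0.06,0.3],[0.7,-0.06,0.3],[0.7,-0.06,0.3],[0.7,-0.06,0.2],[0.7,-0.06,0.2]]' --dr '[[0,-0.001,0],[0,-0.001,0],[0,-0.001,0],[0,-0.001,0],[0,-0.001,0]]'

```text
time: 22.45
eef_pos: [582.7, 0.8, 8.8]
tcp_rot: [-0.002, 0.739, 0.673, -0.001]
force: [-8.2, 1.4, 3.1]
width: 0.211
```

```bash
python3 st.py; python3 -c "
from h import *
print(sense()['tcp_rot'])"
```

```text
t 22.45 world [582.67   0.83   8.82] nest [40.31  0.23] tip 24.02 ang 84.66350924879866 Fn -8.33 0.69 3.08 19.821455817017092
[-0.00179117  0.73925618  0.67342069 -0.00129043]
```

>>> carry_out --translation '[[0.9,-0.08,0.3],[0.9,-0.08,0.3],[0.9,-0.08,0.2],[0.9,-0.08,0.2],[0.9,-0.08,0.2]]' --dr '[[-0.001,-0.002,0],[0,-0.002,0],[0,-0.002,0],[0,-0.002,0],[0,-0.002,0]]'

```text
time: 23.08
eef_pos: [582.8, 0.8, 8.7]
tcp_rot: [-0.001, 0.739, 0.673, -0.001]
force: [-9.9, 0.7, 6.1]
width: 0.211
```

```bash
python3 st.py; python3 -c "
from h import *
print(sense()['tcp_rot'])"
```

```text
t 23.075 world [582.78   0.81   8.68] nest [40.43  0.23] tip 23.88 ang 84.67284739931722 Fn -9.9 -0.21 6.11 19.87355722125355
[-0.00120752  0.73920223  0.67348178 -0.00094864]
```

>>> carry_out --translation '[[1.1,-0.1,0.4],[1.1,-0.1,0.4],[1.1,-0.1,0.4],[1.1,-0.1,0.4],[1.1,-0.1,0.4]]' --dr '[[0,-0.002,0],[0,-0.002,0],[0,-0.002,0],[0,-0.002,0],[0,-0.002,0]]'

```text
time: 23.7
eef_pos: [582.9, 0.8, 8.9]
tcp_rot: [-0.002, 0.739, 0.674, -0.001]
force: [-9.1, 1.5, 2.5]
width: 0.209
```

```bash
python3 st.py; python3 -c "
from h import *
print(sense()['tcp_rot'])"
```

```text
t 23.7 world [582.94   0.82   8.86] nest [40.59  0.25] tip 24.06 ang 84.68709620954904 Fn -9.18 0.7 2.48 19.676853152193985
[-0.00168768  0.73911799  0.67357324 -0.00091395]
```

>>> carry_out --translation '[[1.2,-0.1,0.4],[1.2,-0.1,0.3],[1.2,-0.1,0.4],[1.2,-0.1,0.3],[1.2,-0.1,0.4]]' --dr '[[0,-0.002,0],[0,-0.002,0],[0,-0.002,0],[0,-0.002,0],[0,-0.002,0]]'

```text
time: 24.32
eef_pos: [583.0, 0.8, 8.8]
tcp_rot: [-0.003, 0.739, 0.674, -0.001]
force: [-10.0, 1.1, 4.8]
width: 0.215
```

>>> carry_out --translation '[[1.2,-0.1,0.4],[1.2,-0.1,0.3],[1.2,-0.1,0.4],[1.2,-0.1,0.3],[1.2,-0.1,0.4]]' --dr '[[0,-0.002,0],[0,-0.002,0],[0,-0.002,0],[0,-0.002,0],[0,-0.002,0]]'

```text
time: 24.95
eef_pos: [582.9, 0.8, 8.8]
tcp_rot: [-0.004, 0.739, 0.674, -0.002]
force: [-10.7, 1.4, 4.6]
width: 0.215
```

```bash
python3 st.py; python3 look.py 15
```

```text
t 24.95 world [582.93   0.79   8.82] nest [40.58  0.21] tip 24.02 ang 84.70969712591238 Fn -10.76 0.44 4.63 20.251114455825984
```

View pics/s15.png

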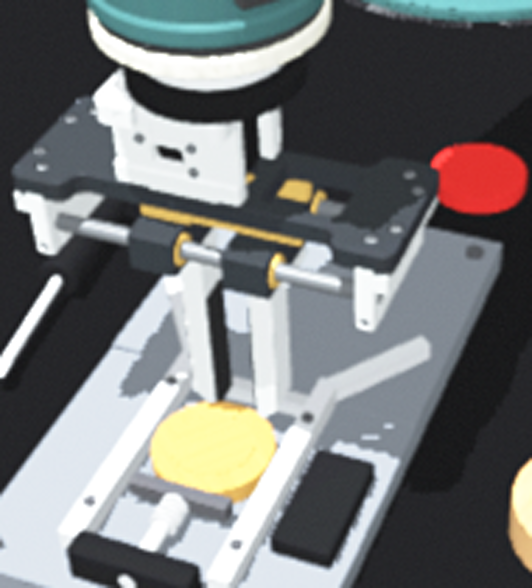

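Held around 10 N. Rim friction and bearing down may take a few newtons of that, so I'll hold a little firmer for another second.

>>> carry_out --translation '[[1.4,-0.12,0.5],[1.4,-0.12,0.5],[1.4,-0.12,0.5],[1.4,-0.12,0.5],[1.4,-0.12,0.5]]' --dr '[[-0.001,-0.003,0],[-0.001,-0.003,0],[0,-0.003,0],[0,-0.003,0],[0,-0.003,0]]'

```text
time: 25.62
eef_pos: [583.1, 0.8, 8.9]
tcp_rot: [-0.003, 0.739, 0.674, -0.002]
force: [-10.1, -0.3, 2.8]
width: 0.212
```

>>> carry_out --translation '[[1.4,-0.12,0.5],[1.4,-0.12,0.5],[1.4,-0.12,0.5],[1.4,-0.12,0.5],[1.4,-0.12,0.5]]' --dr '[[0,-0.002,0],[0,-0.002,0],[0,-0.002,0],[0,-0.002,0],[0,-0.002,0]]'

```text
time: 26.25
eef_pos: [583.1, 0.8, 8.9]
tcp_rot: [-0.004, 0.739, 0.674, -0.003]
force: [-11.4, 1.4, 4.4]
width: 0.212
```

>>> carry_out --translation '[[1.5,-0.13,0.6],[1.5,-0.13,0.6],[1.5,-0.13,0.6],[1.5,-0.13,0.6],[1.5,-0.13,0.6]]' --dr '[[-0.001,-0.003,0],[-0.001,-0.003,0],[0,-0.003,0],[0,-0.003,0],[0,-0.003,0]]'

```text
time: 26.88
eef_pos: [583.1, 0.8, 9.0]
tcp_rot: [-0.004, 0.739, 0.674, -0.003]
force: [-9.8, 1.1, 1.8]
width: 0.213
```

>>> carry_out --translation '[[1.5,-0.13,0.6],[1.5,-0.13,0.6],[1.5,-0.13,0.6],[1.5,-0.13,0.6],[1.5,-0.13,0.6]]' --dr '[[-0.001,-0.003,0],[-0.001,-0.003,0],[0,-0.003,0],[0,-0.003,0],[0,-0.003,0]]'

```text
time: 27.5
eef_pos: [583.1, 0.7, 9.0]
tcp_rot: [-0.003, 0.739, 0.674, -0.004]
force: [-10.1, 1.0, 0.6]
width: 0.213
```

Steady at about 10 N with almost no bearing down. Now I'll back off along the nest and then lift clear.

>>> carry_out --translation '[[-0.7,0.07,0],[-1,0.1,0],[-2,0.2,0.3],[-5,0.5,0.5],[-8,0.8,0.5]]' --dr '[[0,0,0],[0,0,0],[0,0,0],[0,0,0],[0,0,0]]'

```text
time: 28.12
eef_pos: [567.3, 2.2, 10.7]
tcp_rot: [-0.002, 0.739, 0.674, -0.002]
force: [-0.7, 0.4, 0.5]
width: 0.212
```

>>> carry_out --translation '[[-8,0.8,1],[0,0,20],[0,0,40],[-20,0,50],[-20,0,40]]' --dr '[[0,0,0],[0,0,0],[0,0,0],[0,0,0],[0,0,0]]'

```text
time: 28.75
eef_pos: [516.6, 2.7, 167.9]
tcp_rot: [-0.002, 0.739, 0.674, -0.003]
force: [-0.2, -0.1, 0.6]
width: 0.212
```

```bash
python3 st.py; python3 look.py 16
```

```text
t 28.75 world [516.56   2.66 167.86] nest [-25.68  -4.02] tip 183.06 ang 84.74023448140123 Fn -0.19 -0.08 0.58 19.902426909145067
```

View pics/s16.png

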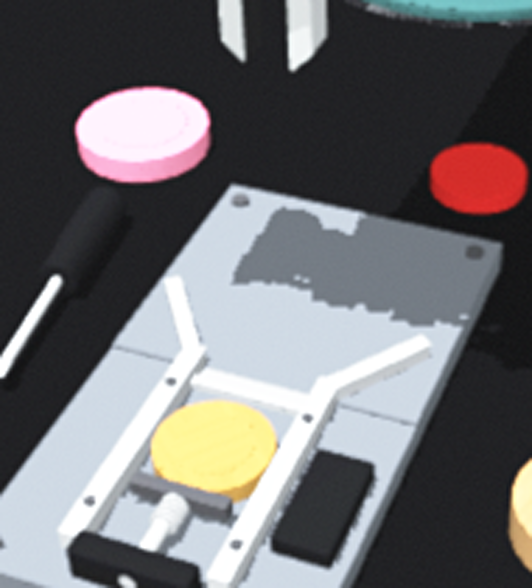

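>>> carry_out --translation '[[-20,0,10],[0,0,0],[0,0,0],[0,0,0],[0,0,0]]' --dr '[[0,0,0],[0,0,0],[0,0,0],[0,0,0],[0,0,0]]'

```text
time: 29.42
eef_pos: [497.6, 2.2, 187.0]
tcp_rot: [0.0, 0.739, 0.673, 0.001]
force: [-0.2, 0.1, 0.8]
width: 0.211
```

```bash
python3 - <<'E'
from wr import *
q=ray(F['scene'],np.array((214,444))/2.8+[200,130],28); print(q,inv((542.5,4.3,-.092),q))
finish_job()
E
```

```text
[618.29820801  -0.90908664  28.        ] [75.9562164   1.77654478]
the job is handed in; nothing more can be done
```

I slid the puck along the apron, through the funnel and over the lip into the pocket, then pressed it on the stop. After that I backed off, lifted clear and handed the job in at about 29 s; it gives no verdict.

- **Pressing:** the push on the tool read 9 to 11.4 N at the end of each move for about 4 s. After 1.5 N or so of friction under the puck, plus more while the tool was bearing down on it, I estimate 7 to 9 N reached the stop. I had no direct reading of the stop, so its travel is inferred. The tool went on about 1 mm after contact, which fits.
- **Final position:** the last picture shows the puck lying flat in the pocket at the stop, its centre at about nest x 76 mm (required 62.5 to 102). The gripper is well clear and the force reads zero.
- **Bystanders:** I never went near the tape roll, screwdriver or jar. I did not measure them again at the end.
- **What disagreed:** the stated fingertip offset was wrong. `tcp_to_tips` says the tips are 22 mm ahead of the TCP, but camera triangulation and a light touch on the apron both put them about 15 mm behind it. My first push, based on the stated value, passed over the puck without touching it, and I used the measured value from then on.
- **Camera calibration:** the camera views also differed by about 3 mm on where the nest lies. This caused no trouble.

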